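# Empty and match the toy tipper bodies to their trucks

## Task

Tip the painted offcuts out of the dark walnut tipper body so that all three end up in the scrap tray, and set each tipper body upright on the toy truck of the same wood, front wall towards the cab and fully down between the deck rails; lower the bodies gently rather than dropping them. Leave the glue bottle, sanding block and brush where they are.

Things in the scene. Friction and masses are not known exactly. Their poses are not given: they have to be found in the camera images.
- walnut_body: loose tipper body (hopper) of dark brown walnut, 120 long (x) x 64 wide x 48 high, 160 g. Origin: centre of underside, z up. Floor and side walls 6 thick, front wall 8 at +x; top and tail (-x) open; at the tail the floor ramps up 15 degrees over 22 mm, so tip it tail-down some 60 degrees to empty it. Stands on the bench; grip across its width from above. Holds three painted offcuts in a row.
- maple_body: loose tipper body (hopper) of pale maple, 120 long (x) x 64 wide x 48 high, 160 g. Origin: centre of underside, z up. Floor and side walls 6 thick, front wall 8 at +x; top and tail (-x) open; at the tail the floor ramps up 15 degrees over 22 mm, so tip it tail-down some 60 degrees to empty it. Stands on the bench; grip across its width from above. Empty.
- walnut_truck: loose toy truck of dark brown walnut lacking its tipper body, 184 long x 82 wide x 100 high, 600 g, on glued wheels that do not turn. Origin under its middle at bench level; x to the front, z up. Cab: x 44 to 92, top at z 100. Deck: top at z 46, free from x -86 to 44 and y -37 to 37; along its sides rails 4 wide, behind a tail stop 6 wide, all 6 above the deck.
- maple_truck: loose toy truck of pale maple lacking its tipper body, 184 long x 82 wide x 100 high, 600 g, on glued wheels that do not turn. Origin under its middle at bench level; x to the front, z up. Cab: x 44 to 92, top at z 100. Deck: top at z 46, free from x -86 to 44 and y -37 to 37; along its sides rails 4 wide, behind a tail stop 6 wide, all 6 above the deck.
- walnut_seat (a point): middle of the walnut truck's free deck surface, where the tipper body's origin comes to lie (truck x -21, y 0, z 46 mm); axes as the truck's.
- maple_seat (a point): middle of the maple truck's free deck surface, where the tipper body's origin comes to lie (truck x -21, y 0, z 46 mm); axes as the truck's.
- scrap_tray: open plywood tray fixed to the bench, 220 (x) x 170 (y) x 50 high, walls and floor about 6 thick. Origin: centre of its underside, z up.
- offcut1: red painted block offcut, 26 x 26 x 28 high, 18 g, origin at the centre of its underside as it starts; starts inside the walnut body.
- offcut2: yellow painted block offcut, 26 x 26 x 28 high, 18 g, origin at the centre of its underside as it starts; starts inside the walnut body.
- offcut3: blue painted block offcut, 26 x 26 x 28 high, 18 g, origin at the centre of its underside as it starts; starts inside the walnut body.
- glue_bottle: bystander: white glue bottle with an orange cap, 56 diameter, 150 high, standing; origin under its centre.
- sanding_block: bystander: cork sanding block, 70 x 110 x 35 high; origin under its centre.
- brush: bystander: brush 180 long lying on the bench; origin under its middle, x along it towards the bristles.
Mind the look-alikes: they are no part of the job. Of the things like the offcut3, leave any that is pink; of the rest the smaller one is meant.

How it is judged:
By the outcome, as a careful person would: the job done as asked, in the order asked, and still so for the second after the job is handed in, with the robot touching nothing.
It also fails if it takes over 64 s, if anything falls off the work surface, if the arm or the gripper's body presses on something with over 40 N, if the wrist force passes 120 N, or if a joint passes its speed limit or range.

## Robot

A 7-joint arm with a two-finger parallel gripper is mounted at the origin on the work surface. World frame = base frame: x ahead of the robot, y to its left, z up, the work surface at z = 0. Lengths are in m, angles in rad, forces in N, time in s.
With the tool pointing down it reaches from about 0.4 to 0.75 m from the base axis. Payload 19.5 kg.
Tool frame: the origin (TCP) lies between the finger pads; the fingertips stand 14 mm ahead of it and the grasp point (between the pads) lies 5 mm behind it; z points along the fingers, y is the direction in which the jaws open and shut (so a half turn about z gives the same grasp; the last joint's range is limited). The gripper opens to 85 mm and grips with 20 to 120 N. Pads are 22 mm wide; open, the fingers measure 114 mm over their backs; the gripper's body (76 mm by 85 mm) begins 54 mm behind the grasp point. The pads swing forward as they close: fully open they stand 13 mm farther back than shut.
Start: joints at [1.153, 0.707, -0.028, 1.485, 0.022, 0.951, -0.075], TCP at [0.211, -0.535, 0.245] pointing down, gripper open.
Joint ranges: [-2.71, 2.71], [-0.32, 2.16], [-1.57, 1.52], [0, 2.45], [-1.46, 4.6], [0, 2.02], [-2.83, 2.83]. Speed limits (rad/s): [1.89, 1.89, 2.57, 2.57, 3.01, 3.01, 3.01].

## Interface

Orientations are given as a unit quaternion [x, y, z, w].
In Python, from rig import env gives the robot as it stands. Calls block until the motion is done:
- env.move_ptp(position, orientation): joint-space move of the TCP to a pose.
- env.movel(position, feed=0.15, rotation=None): straight line of the TCP; rotation=None keeps the orientation; feed is the mean speed in m/s.
- env.movej(angles): joint-space move.
- env.command_gripper(opening, effort=None): opening from 0.0 (shut) to 1.0 (fully open); effort is the grip in N (None keeps the last); returns when the fingers have stopped.
- env.wait(seconds).
- env.ik(position, orientation): joint angles nearest the present ones, or None.
- env.snapshot(name): name is "scene" or "top"; returns a dict with "pixels" (420x560x3 uint8, red, green, blue), "fovy" (degrees; the focal length in pixels is half the picture's height over the tangent of half this angle, whatever the lens; pixels are square), "cx", "cy" (the principal point, pixels), "k1" (the pictures are not rectified: a ray, as slopes to the right and down, at radius r is drawn at 1 + k1 r^2 times it, then the intrinsics apply), "xyz" and "rotation" of the camera in the world. Camera axes: x right, y down, z forward; pixel columns grow to the right and rows downward; lengths in m; the calibration is good to about 2 mm. A picture is of the moment at which its call begins. There is no depth.
A pose or a line that the arm cannot do raises env.Unreachable and nothing moves.
- env.sign_off(): hands the job in, once; it reports no verdict.
Readings, each from a call of its own:
- env.current_time(): time.
- env.current_qpos(): joint angles.
- env.current_qd(): joint speeds.
- env.current_joint_efforts(): joint torques, N m.
- env.current_position(): TCP position.
- env.current_eef_rot(): TCP orientation.
- env.current_contact_force(): force on the tool from outside, world axes, zero at the start.
- env.current_ft_torque(): the same for the moment, N m.
- env.current_finger_gap(): opening from 0.0 (shut) to 1.0 (fully open).
Only numpy, scipy, OpenCV 4.12 (cv2) and the standard library are available. Lean on these libraries where they do the work, as an engineer would, in place of code of your own. Each camera call takes 0.05 s, during which the arm holds its last target. There are 200 camera calls.

## Working session

There is one attempt and no reset: what is moved stays moved. The work goes in short steps, each a Python script; the robot and the scene stay as the last script left them, time stands still between calls to the robot, and variables do not carry over. Pictures are saved under pics/ and viewed, about 8 in all and at most 12, crops included, and the job is handed in when it is done.

```bash
ls; mkdir -p pics
cat > h.py <<'E'
import numpy as np, cv2
from rig import env
def snap(n,f=None):
    s=env.snapshot(n)
    if f: cv2.imwrite(f,s["pixels"][:,:,::-1])
    return s
def K(s):
    f=210/np.tan(np.radians(s["fovy"])/2); return f
def ray(s,u,v):
    f=K(s); d=np.array([(u-s["cx"])/f,(v-s["cy"])/f]); p=d.copy()
    for _ in range(30): p=d/(1+s["k1"]*(p@p))
    R=np.array(s["rotation"]).reshape(3,3)
    return np.array(s["xyz"]),R@np.array([p[0],p[1],1])
def onz(s,u,v,z):
    o,d=ray(s,u,v); return o+d*(z-o[2])/d[2]
def proj(s,P):
    R=np.array(s["rotation"]).reshape(3,3); c=R.T@(np.array(P)-s["xyz"]); p=c[:2]/c[2]; p=p*(1+s["k1"]*(p@p))
    return p*K(s)+[s["cx"],s["cy"]]
E
python3 - <<'E'
from h import *
for n in("scene","top"):
    s=snap(n,f"pics/{n}0.png"); print(n,{k:np.round(v,4).tolist() for k,v in s.items() if k!="pixels"})
    import pickle; pickle.dump(s,open(n+"0.pkl","wb"))
print(env.current_time(),env.current_eef_rot(),env.current_position())
E
```

```text
pics
scene {'fovy': 55.611, 'cx': 279.1971, 'cy': 209.9686, 'k1': -0.0597, 'xyz': [1.0545, 0.0604, 0.6405], 'rotation': [0.635, 0.6837, -0.2621, -0.2462]}
top {'fovy': 45.8433, 'cx': 282.7778, 'cy': 206.9676, 'k1': 0.0549, 'xyz': [0.3985, -0.0085, 1.0069], 'rotation': [-0.6943, 0.7162, -0.0403, 0.0577]}
0.1 [ 9.82403463e-01  1.86770482e-01 -9.73976058e-05 -4.61675612e-04] [ 0.21095246 -0.53469152  0.24489147]
```

View pics/top0.png

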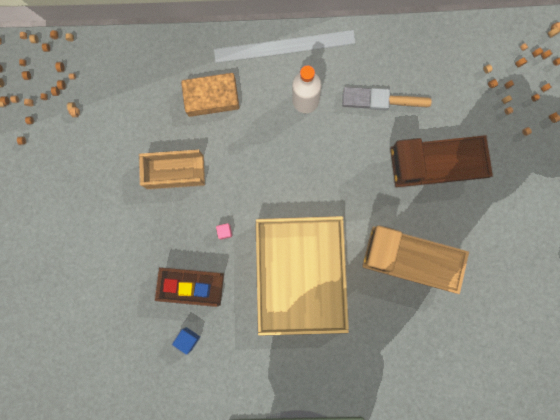

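View pics/scene0.png

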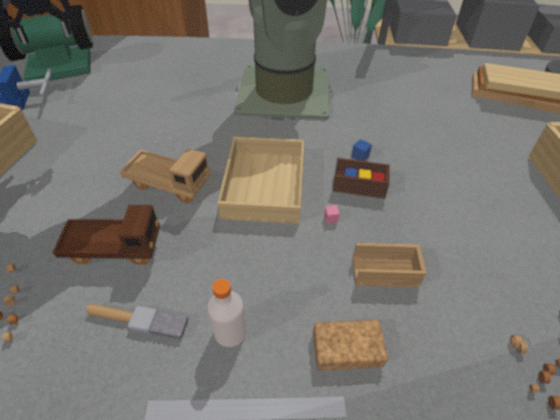

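```bash
sed -i 's/^import numpy.*/&\nfrom scipy.spatial.transform import Rotation as Rot/; s/R=np.array(s\["rotation"\]).reshape(3,3)/R=Rot.from_quat(s["rotation"]).as_matrix()/' h.py
python3 - <<'E'
from h import *
import pickle
t=pickle.load(open("top0.pkl","rb"));c=pickle.load(open("scene0.pkl","rb"))
def cr(s,u,v): return cv2.resize(s["pixels"][v-37:v+38,u-50:u+50,::-1],(400,300),interpolation=cv2.INTER_CUBIC)
cv2.imwrite("pics/crops.png",np.vstack([np.hstack([cr(t,190,300),cr(t,172,168)]),np.hstack([cr(c,361,178),cr(c,388,265)])]))
for n,u,v,z in [("wb",157,287,.048),("wb",222,287,.048),("mb",172,168,.048),("wt",440,160,.05),("mt",415,260,.05),("tray",301,276,.05),("bottle",306,100,0),("base",300,420,0)]: print(n,onz(t,u,v,z).round(3))
for P in [(0.25,0.2,0),(.5,0,0)]: print(proj(t,P),proj(c,P))
# blue sizes
im=cv2.cvtColor(t["pixels"],cv2.COLOR_RGB2HSV)
m=cv2.inRange(im,(105,150,60),(125,255,255))
for k in cv2.findContours(m,0,2)[0]:
    if cv2.contourArea(k)>30: print(cv2.minAreaRect(k))
E
```

```text
wb [0.386 0.258 0.048]
wb [0.382 0.134 0.048]
mb [0.618 0.23  0.048]
wt [ 0.614 -0.295  0.05 ]
mt [ 0.423 -0.235  0.05 ]
tray [ 0.399 -0.018  0.05 ]
bottle [ 0.765 -0.041  0.   ]
base [ 0.127 -0.007  0.   ]
[192.50555941 356.05952054] [356.04971082 148.10274722]
[290.34259088 225.90953159] [268.64113987 217.71718558]
((184.2692108154297, 341.34613037109375), (16.91835594177246, 17.47305679321289), 33.690067291259766)
((201.0, 289.5), (11.0, 12.0), 90.0)
```

View pics/crops.png

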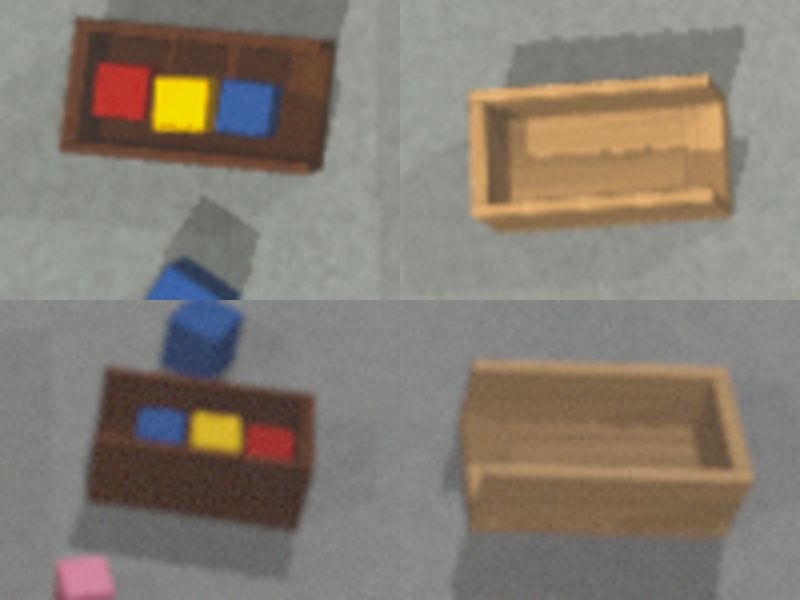

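Run:
```python
from h import *
import pickle
t=pickle.load(open("top0.pkl","rb"));c=pickle.load(open("scene0.pkl","rb"))
def cr(s,u,v): return cv2.resize(s["pixels"][v-30:v+30,u-57:u+57,::-1],(798,420),interpolation=cv2.INTER_CUBIC)[:300*2]
a=cr(t,440,162);b=cr(t,415,259)
cv2.imwrite("pics/trucks.png",cv2.resize(np.vstack([a,b]),(570,600),interpolation=cv2.INTER_AREA))
W,H=Rot,None
def pose(x,y,yaw,th,flip=0):
    Rb=Rot.from_euler("z",yaw)*Rot.from_euler("y",-th)
    # tool z=-bodyz; tool y=+-body y
    return Rb*Rot.from_euler("x",np.pi)*Rot.from_euler("z",np.pi*flip)
for yawd in range(0,181,15):
  for x,y,z in [(.4,-.02,.15),(.42,-.02,.2),(.48,.0,.18)]:
    for f in(0,1):
        q=env.ik([x,y,z],pose(x,y,np.radians(yawd),np.radians(62),f).as_quat())
        if q is not None: print(yawd,x,y,z,f,np.round(q,2))
```

```text
60 0.4 -0.02 0.15 0 [ 1.25  1.43 -1.33  2.38  1.95  0.23 -1.89]
60 0.4 -0.02 0.15 1 [ 0.26  1.3   0.85  2.41 -1.4   1.85 -1.09]
60 0.42 -0.02 0.2 0 [ 1.22  1.25 -1.28  2.33  1.61  0.06 -1.67]
60 0.42 -0.02 0.2 1 [ 0.22  1.14  0.85  2.36 -1.4   1.8  -1.29]
60 0.48 0.0 0.18 0 [ 1.1   1.33 -1.31  2.2   1.6   0.14 -1.65]
60 0.48 0.0 0.18 1 [ 1.1   1.33 -1.31  2.2   1.6   0.14  1.49]
75 0.4 -0.02 0.15 0 [ 1.08  1.2  -0.91  2.16 -0.59  0.38  0.82]
75 0.4 -0.02 0.15 1 [ 0.48  1.06  0.24  2.18 -1.29  1.25 -1.41]
75 0.42 -0.02 0.2 0 [ 1.06  1.09 -0.93  2.1  -0.61  0.49  0.74]
75 0.42 -0.02 0.2 1 [ 0.41  0.96  0.33  2.12 -1.25  1.36 -1.56]
75 0.48 0.0 0.18 0 [ 0.94  1.13 -0.89  1.97 -0.63  0.5   0.72]
75 0.48 0.0 0.18 1 [ 0.31  1.01  0.31  1.99 -1.34  1.37 -1.67]
90 0.4 -0.02 0.15 0 [ 0.97  1.17 -0.81  1.95 -0.37  0.72  0.71]
90 0.4 -0.02 0.15 1 [ 0.39  1.07  0.3   1.97 -1.07  1.36 -1.54]
90 0.42 -0.02 0.2 0 [ 0.96  1.09 -0.85  1.9  -0.39  0.82  0.63]
90 0.42 -0.02 0.2 1 [ 0.33  0.99  0.37  1.92 -1.05  1.48 -1.65]
90 0.48 0.0 0.18 0 [ 0.84  1.14 -0.83  1.75 -0.39  0.84  0.59]
90 0.48 0.0 0.18 
[... 1417 characters left out ...]
02 0.2 1 [ 0.04  1.13  0.35  1.3  -0.46  1.88 -1.57]
150 0.48 0.0 0.18 0 [ 0.4   1.3  -0.81  1.    0.08  1.9   0.75]
150 0.48 0.0 0.18 1 [ 0.03  1.24  0.33  1.02 -0.53  2.01 -1.7 ]
165 0.4 -0.02 0.15 0 [ 0.4   1.27 -0.79  1.3   0.23  1.79  0.89]
165 0.4 -0.02 0.15 1 [-0.05  1.19  0.31  1.32 -0.31  1.77 -1.46]
165 0.42 -0.02 0.2 0 [ 0.39  1.22 -0.81  1.21  0.19  1.91  0.87]
165 0.42 -0.02 0.2 1 [-0.05  1.15  0.35  1.23 -0.31  1.91 -1.47]
180 0.4 -0.02 0.15 0 [ 0.3   1.27 -0.8   1.29  0.35  1.88  0.99]
180 0.4 -0.02 0.15 1 [-0.15  1.2   0.32  1.31 -0.17  1.76 -1.35]
180 0.42 -0.02 0.2 0 [ 0.28  1.22 -0.79  1.19  0.31  2.    1.01]
180 0.42 -0.02 0.2 1 [-0.15  1.15  0.35  1.21 -0.16  1.9  -1.34]
```

View pics/trucks.png

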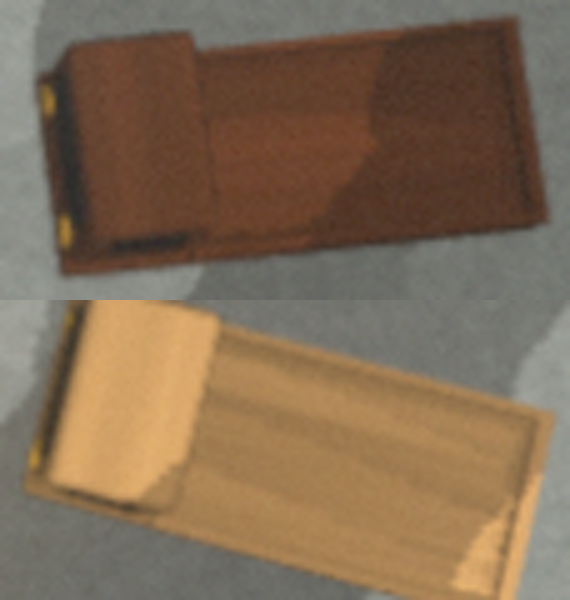

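Run:
```python
from h import *
import pickle
t=pickle.load(open("top0.pkl","rb"))
def P(o,s,p,z): u=(np.array(p)+.5)/s-.5+o; return onz(t,*u,z)[:2]*1000
def show(n,o,s,pts,z):
    Q=np.array([P(o,s,p,z) for p in pts]); print(n,Q.round(1).tolist())
    d=np.diff(np.vstack([Q,Q[:1]]),axis=0); print("  len",np.hypot(*d.T).round(1),"ang",np.degrees(np.arctan2(d[:,1],d[:,0])).round(1))
show("wb TL TR BR BL",(140,263),4,[(80,18),(336,40),(322,172),(62,151)],.048)
show("mb",(122,131),4,[(70,92),(312,75),(328,192),(75,214)],.048)
show("wt tailT tailB frontB railT",(383,132),5,[(520,17),(549,222),(62,272),(195,48)],.052)
show("mt tail railT",(358,229),5,[(553,410),(218,322)],.052)
show("mt lower rail",(358,229),5,[(30,192+300-0),(455,597)],.052)
show("mt cab rear top, wt cab rear top",(358,229),5,[(219,318),(180,460)],.1)
show("wt cab rear top",(383,132),5,[(193,32),(213,195)],.1)
```

```text
wb TL TR BR BL [[423.8, 253.3], [409.4, 130.3], [347.6, 137.6], [361.3, 261.3]]
  len [123.9  62.2 124.4  63. ] ang [-96.7 173.2  83.7  -7.3]
mb [[649.0, 295.2], [653.6, 175.0], [594.2, 167.5], [587.3, 292.2]]
  len [120.3  59.9 124.9  61.7] ang [ -87.8 -172.9   93.2    2.8]
wt tailT tailB frontB railT [[660.0, -386.4], [578.9, -390.7], [566.0, -205.3], [652.9, -261.8]]
  len [ 81.3 185.8 103.6 124.8] ang [-177.    94.   -33.   -86.7]
mt tail railT [[327.2, -324.5], [362.0, -204.3]]
  len [125.1 125.1] ang [  73.9 -106.1]
mt lower rail [[301.6, -130.8], [261.1, -283.4]]
  len [157.8 157.8] ang [-104.9   75.1]
mt cab rear top, wt cab rear top [[365.2, -194.9], [316.3, -177.9]]
  len [51.8 51.8] ang [160.9 -19.1]
wt cab rear top [[646.2, -248.7], [584.3, -252.0]]
  len [61.9 61.9] ang [-177.    3.]
```

```bash
cat >> h.py <<'E'
GZ=.025
def tool(x,y,z,yawd,th=0,flip=0):
    """TCP pose for body origin-> here (x,y,z) is the TCP itself"""
    R=Rot.from_euler("z",yawd,degrees=True)*Rot.from_euler("y",-th,degrees=True)*Rot.from_euler("x",np.pi)*Rot.from_euler("z",np.pi*flip)
    return [x,y,z],R.as_quat()
def st(m=""):
    print(m,"t%.1f"%env.current_time(),np.round(env.current_position(),4),"gap%.3f"%env.current_finger_gap(),"F",np.round(env.current_contact_force(),1))
E
python3 - <<'E'
from h import *
for f in(0,1):
  for n,a in dict(wb=(.3855,.1956,.025,83.5),wbup=(.3855,.1956,.17,83.5),tip=(.4,.02,.135,90,64),tip0=(.4,.02,.2,90,0),ws=(.615,-.317,.071,93.5),wsu=(.615,-.317,.2,93.5),mb=(.621,.2325,.025,92.5),mbu=(.621,.2325,.19,92.5),ms=(.3066,-.245,.071,74.5),msu=(.3066,-.245,.2,74.5)).items():
    q=env.ik(*tool(*a,flip=f)); print(f,n,None if q is None else np.round(q,2))
E
```

```text
0 wb [-0.55  0.96  0.01  2.17 -0.4   0.01 -0.26]
0 wbup [-0.55  0.64  0.02  2.08 -0.02  0.42 -0.63]
0 tip [ 0.91  1.23 -0.82  2.02 -0.45  0.61  0.78]
0 tip0 [-0.01  0.55 -0.2   2.14  0.23  0.47 -0.39]
0 ws [ 0.54  1.11 -0.29  1.14  0.32  0.93  0.27]
0 wsu [ 0.54  0.97 -0.31  1.02  0.28  1.19  0.31]
0 mb [-0.37  1.12 -0.07  1.29  0.1   0.73 -0.44]
0 mbu [-0.32  0.92 -0.2   1.18  0.19  1.06 -0.5 ]
0 ms [ 1.21  1.21 -1.35  2.27  1.42  1.17 -1.26]
0 msu [ 0.71  0.55 -0.19  2.16  0.23  0.45  0.07]
1 wb [-0.28  1.   -0.47  2.16  1.47  0.39  1.01]
1 wbup [-1.    0.82  0.89  2.09 -1.01  0.74 -2.7 ]
1 tip [ 0.35  1.11  0.24  2.03 -1.14  1.31 -1.48]
1 tip0 [-0.5   0.64  0.65  2.15 -0.73  0.58 -2.46]
1 ws [ 0.22  1.17  0.58  1.15 -0.65  0.99 -2.22]
1 wsu [ 0.23  1.02  0.61  1.04 -0.55  1.22 -2.3 ]
1 mb [-0.7   1.26  0.78  1.3  -0.96  0.96 -2.82]
1 mbu [ 0.02  1.17 -1.35  1.17  1.12  1.54  2.09]
1 ms [ 1.21  1.21 -1.35  2.27  1.42  1.17  1.88]
1 msu [ 0.25  0.62  0.59  2.18 -0.68  0.54 -2.05]
```

Run:
```python
from h import *
env.command_gripper(1.0,60)
env.move_ptp(*tool(.3855,.1956,.15,83.5)); st("above")
env.movel([.3855,.1956,GZ],feed=.12); st("down")
s=snap("scene","pics/g1.png")
print(np.round(env.current_qpos(),2))
cv2.imwrite("pics/g1c.png",cv2.resize(s["pixels"][100:250,260:460,::-1],(800,600),interpolation=cv2.INTER_CUBIC))
```

```text
above t3.0 [0.3859 0.1951 0.15  ] gap1.002 F [-0.5 -0.3 -0.2]
down t4.2 [0.3857 0.1957 0.0255] gap1.001 F [ 1.1 -0.   0.4]
[-0.54  0.96  0.    2.17 -0.15  0.01 -0.5 ]
```

View pics/g1c.png

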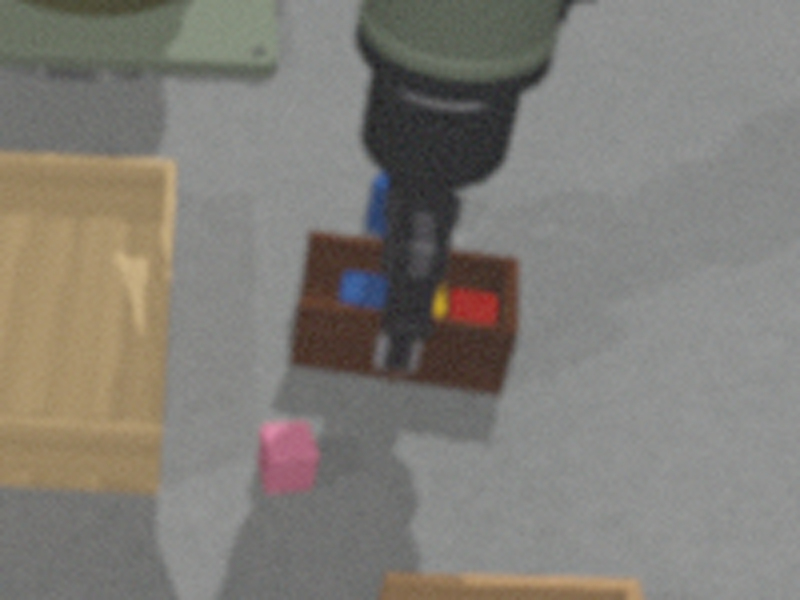

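The view shows the jaws straddling the walnut body near mid-length (crop 400,330), with all three offcuts inside. Next I grip, lift and tip it.

Run:
```python
from h import *
env.command_gripper(0.0,80); st("closed")
env.movel([.3855,.1956,.16],feed=.12); st("lift")
env.move_ptp(*tool(.4,.03,.19,90)); st("over")
for th,z in((25,.17),(45,.145)): env.move_ptp(*tool(.4,.025,z,90,th)); st(th)
env.move_ptp(*tool(.4,.025,.135,90,66)); st(66)
env.wait(.7); snap("scene","pics/tip.png")
s=snap("scene")["pixels"]; t=snap("top")["pixels"]
cv2.imwrite("pics/tip2.png",np.hstack([s[60:300,150:450,::-1],t[160:400,150:450,::-1]]))
```

```text
closed t4.6 [0.3857 0.1957 0.0256] gap0.739 F [-1.2  0.6 15.8]
lift t5.9 [0.3853 0.1955 0.1596] gap0.739 F [-0.1 -0.2 -2.5]
over t6.6 [0.4    0.0301 0.1898] gap0.735 F [ 0.2 -0.1 -2.9]
25 t7.6 [0.4    0.0257 0.1699] gap0.740 F [ 0.4 -0.6 -2.1]
45 t8.1 [0.3999 0.0257 0.1451] gap0.740 F [-0.2  1.3 -2.3]
66 t8.7 [0.4    0.026  0.1355] gap0.740 F [ 0.8  0.6 -1.8]
```

View pics/tip2.png

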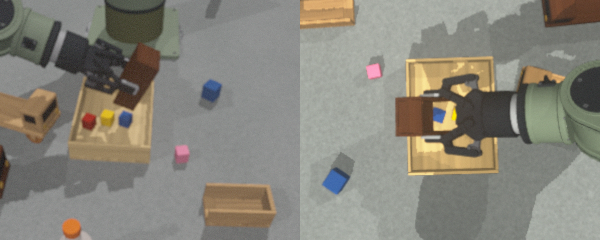

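Run:
```python
from h import *
import pickle
env.move_ptp(*tool(.42,.02,.2,90)); st("up")
env.move_ptp(*tool(.615,-.317,.16,93.5)); st("over truck"); print(np.round(env.current_ft_torque(),2))
s=snap("scene");t=snap("top"); pickle.dump((s,t),open("s1.pkl","wb"))
a=cv2.resize(s["pixels"][130:280,40:240,::-1],(800,600),interpolation=cv2.INTER_CUBIC)[:420]
b=cv2.resize(t["pixels"][110:310,220:500,::-1],(560,400),interpolation=cv2.INTER_CUBIC)
cv2.imwrite("pics/p1s.png",cv2.resize(s["pixels"][130:280,20:220,::-1],(800,600),interpolation=cv2.INTER_CUBIC));cv2.imwrite("pics/p1t.png",cv2.resize(t["pixels"][110:320,220:500,::-1],(800,600),interpolation=cv2.INTER_CUBIC))
```

```text
up t11.2 [0.4198 0.0197 0.1995] gap0.733 F [ 0.   0.  -1.6]
over truck t12.7 [ 0.6154 -0.3156  0.1601] gap0.739 F [-0.5  0.2 -0.9]
[-0.05  0.01  0.01]
```

View pics/p1s.png

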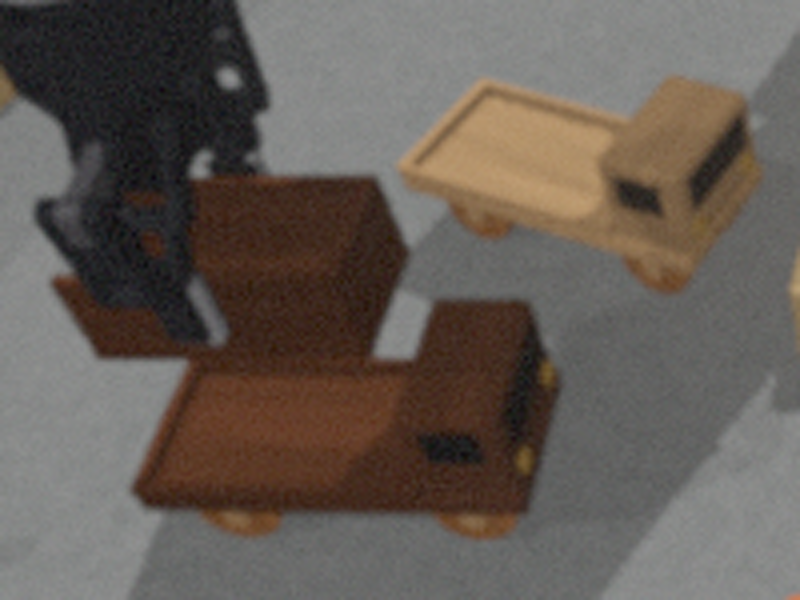

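View pics/p1t.png

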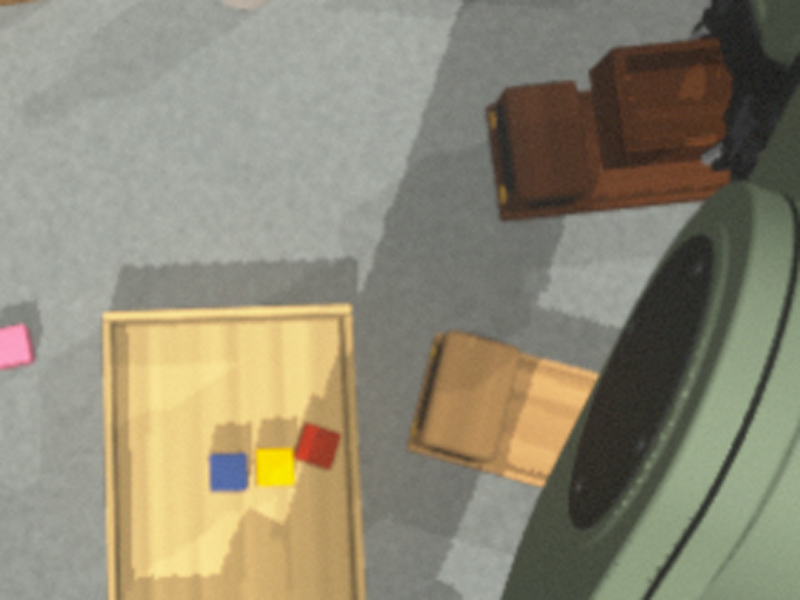

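Run:
```python
from h import *
import pickle
s,t=pickle.load(open("s1.pkl","rb"))
S=lambda x,y,z: onz(s,20+(x+.5)/4-.5,130+(y+.5)/4-.5,z)[:2]*1000
T=lambda x,y,z: onz(t,220+(x+.5)*.35-.5,110+(y+.5)*.35-.5,z)[:2]*1000
def loc(p,o,yaw): # in frame
    a=np.radians(yaw); d=np.array(p)-o; return (d@[np.cos(a),np.sin(a)],d@[-np.sin(a),np.cos(a)])
tcp=np.array([615.4,-315.6])
print("body frame rel TCP (front should be x=60)")
for n,p in dict(ftn=S(335,275,.183),ftf=S(378,180,.183),fbn=S(370,358,.135),tbn=S(100,356,.135),ttn=S(55,280,.183),Tf1=T(608,50,.183),Tf2=T(627,158,.183)).items(): print(n,np.round(loc(p,tcp,93.5),1))
seat=np.array([615.2,-317.2]); 
print("walnut truck frame rel seat: tail -71,y-41; cab rear 65")
for n,p in dict(tail_near=S(137,490,.052),tail_far=S(190,362,.052),cabrear_far=S(435,302,.1),front_near=S(525,512,.04),Tcab1=T(575,82,.1),Tcab2=T(590,203,.1)).items(): print(n,np.round(loc(p,seat,93.5),1))
ms=np.array([306.6,-245.1])
print("maple")
for n,p in dict(tail_near=S(400,168,.052),tail_far=S(487,80,.052),Tcab1=T(520,350,.1),Tcab2=T(487,463,.1)).items(): print(n,np.round(loc(p,ms,74.5),1))
```

```text
body frame rel TCP (front should be x=60)
ftn [ 62.6 -26.2]
ftf [63.7 29.8]
fbn [ 62.8 -28.8]
tbn [-55.8 -29.6]
ttn [-53.3 -30.4]
Tf1 [ 67.2 -30.3]
Tf2 [64.7 35.5]
walnut truck frame rel seat: tail -71,y-41; cab rear 65
tail_near [-69.2 -40.2]
tail_far [-72.7  37.9]
cabrear_far [65.3 35.7]
front_near [110.9 -40. ]
Tcab1 [ 67.  -34.5]
Tcab2 [67.6 45.8]
maple
tail_near [ -51.9 -148.7]
tail_far [-48.5 -67.1]
Tcab1 [  85.5 -148.1]
Tcab2 [ 90.8 -73.6]
```

Run:
```python
from h import *
import pickle
env.movel([.6153,-.3207,.085],feed=.1); st()
for z in(.075,.0725,.0712): env.movel([.6153,-.3207,z],feed=.03); st()
env.wait(.2); st()
t=pickle.load(open("top0.pkl","rb"))
def P(p,z): u=(np.array(p)-[0,300]+.5)/5-.5+(358,229); return onz(t,*u,z)[:2]*1000
A,B,C,D=P((553,410),.052),P((218,322),.052),P((30,492),.046),P((455,597),.052)
c1,c2=P((219,318),.1),P((180,460),.1)
for v in(B-A,C-D): print(np.degrees(np.arctan2(v[1],v[0])))
yaw=np.arctan2(*(((B-A)/np.hypot(*(B-A))+(C-D)/np.hypot(*(C-D)))[::-1])); u=np.array([np.cos(yaw),np.sin(yaw)]);n=np.array([u[1],-u[0]])
print(np.degrees(yaw),A.round(1),"width",(D-A)@n,(C-A)@n,"cab from tail(136)",(c1-A)@u,(c2-A)@u)
w=(((D-A)@n+(C-A)@n)/2); seat=A+w/2*n+71*u; print("seat",seat.round(1))
```

```text
t13.7 [ 0.6156 -0.3208  0.0857] gap0.737 F [-0.  -0.6 -2.5]
 t14.2 [ 0.6153 -0.3207  0.0749] gap0.739 F [-0.2  0.3 -1.1]
 t14.4 [ 0.6154 -0.3208  0.0726] gap0.736 F [-0.2 -0.  -0.8]
 t14.7 [ 0.6155 -0.3206  0.0718] gap0.736 F [-1.8  3.   7.7]
 t14.9 [ 0.6155 -0.3206  0.0718] gap0.740 F [-2.4  2.5  7.5]
73.2241093077993
74.41882062105842
73.82146496442886 [ 437.6 -334. ] width -77.4138149005438 -79.08694363212149 cab from tail(136) 136.53790171904603 138.86231252300948
seat [ 419.8 -254.9]
```

Run:
```python
from h import *
import pickle
env.command_gripper(1.0); st("open")
env.movel([.6153,-.3207,.16],feed=.12); 
env.move_ptp(*tool(.55,-.05,.26,92)); st("via")
s=snap("scene");t=snap("top"); pickle.dump((s,t),open("s2.pkl","wb"))
env.move_ptp(*tool(.621,.2335,.13,92.5)); st("above")
env.movel([.621,.2335,GZ],feed=.12); st("down")
env.command_gripper(0.0,80); st("closed")
env.movel([.621,.2335,.14],feed=.12); st("lift")
s3=snap("scene"); t3=snap("top"); pickle.dump((s3,t3),open("s3.pkl","wb"))
a=cv2.resize(s["pixels"][180:280,40:190,::-1],(450,300),interpolation=cv2.INTER_CUBIC)
b=cv2.resize(t["pixels"][120:220,370:520,::-1],(450,300),interpolation=cv2.INTER_CUBIC)
c=cv2.resize(s3["pixels"][180:280,320:436,::-1],(348,300),interpolation=cv2.INTER_CUBIC)
d=cv2.resize(t3["pixels"][110:210,110:226,::-1],(348,300),interpolation=cv2.INTER_CUBIC)
cv2.imwrite("pics/c2.png",np.hstack([np.vstack([a,b]),np.vstack([c,d])]))
```

```text
open t15.2 [ 0.6153 -0.3207  0.0711] gap1.004 F [-0.   0.8 -0.3]
via t17.2 [ 0.5503 -0.0512  0.2595] gap1.003 F [ 0.7  0.4 -1.4]
above t18.6 [0.6217 0.2317 0.1308] gap1.002 F [ 0.5 -0.4 -0.5]
down t19.6 [0.6214 0.2336 0.0258] gap1.001 F [-0.6 -0.2  0.3]
closed t19.9 [0.6214 0.2337 0.026 ] gap0.735 F [-0.9 -1.1  7.9]
lift t21.0 [0.6207 0.2334 0.1392] gap0.737 F [-0.9  0.4 -2.7]
```

View pics/c2.png

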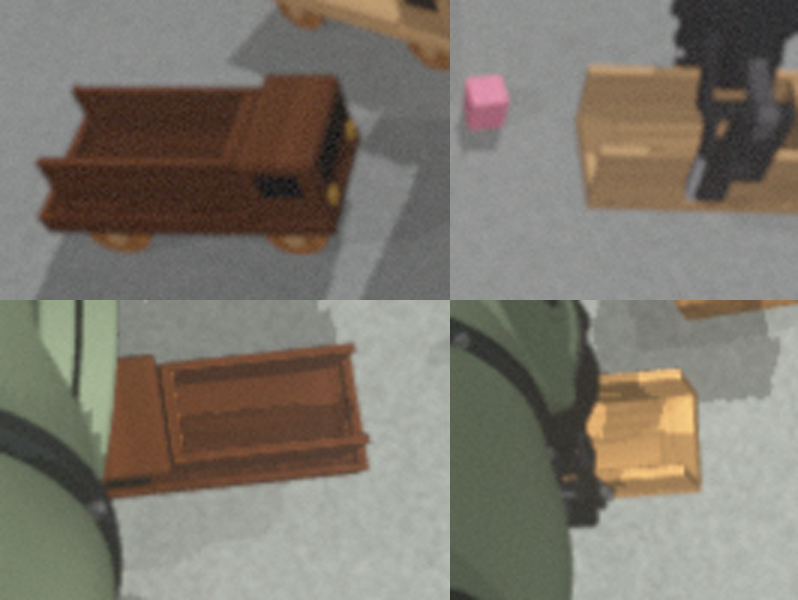

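Run:
```python
from h import *
import pickle
s,t=pickle.load(open("s3.pkl","rb"))
tcp=np.array([620.7,233.4])
S=lambda x,y,z: onz(s,320+(x-450+.5)/3-.5,180+(y+.5)/3-.5,z)[:2]*1000
a=np.radians(92.5)
for p in(S(590,208,.113),S(587,155,.161)): d=p-tcp; print(d@[np.cos(a),np.sin(a)],d@[-np.sin(a),np.cos(a)])
env.move_ptp(*tool(.5,.02,.24,85)); st("via")
env.move_ptp(*tool(.4182,-.2537,.16,74.2)); st("over")
s=snap("scene");t=snap("top"); pickle.dump((s,t),open("s4.pkl","wb"))
a=cv2.resize(s["pixels"][105:217,90:240,::-1],(800,597),interpolation=cv2.INTER_CUBIC); cv2.imwrite("pics/c4.png",a)
```

```text
-57.49496545473529 -30.597903154449025
-67.29112517405916 -32.41170050893854
via t22.2 [0.5006 0.021  0.2396] gap0.739 F [ 0.5  0.5 -2.1]
over t23.3 [ 0.4192 -0.2525  0.1601] gap0.734 F [-0.4 -0.3 -2.4]
```

View pics/c4.png

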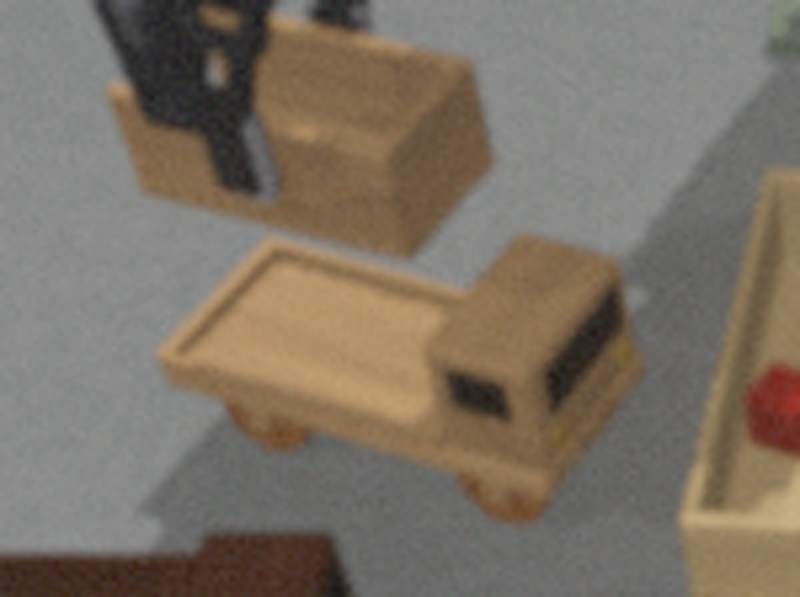

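Run:
```python
from h import *
import pickle
s,t=pickle.load(open("s4.pkl","rb"))
S=lambda x,y,z: onz(s,90+(x+.5)/5.333-.5,105+(y+.5)/5.333-.5,z)[:2]*1000
def loc(p,o,yaw):
    a=np.radians(yaw); d=p-o; return np.round([d@[np.cos(a),np.sin(a)],d@[-np.sin(a),np.cos(a)]],1)
tcp=np.array([419.2,-252.5]); ms=np.array([418.2,-253.7])
for n,p in dict(fbn=(408,257,.134),tbn=(145,192,.134),fbf=(492,160,.134),ftn=(388,160,.182),ftf=(472,62,.182),ttn=(110,85,.182)).items(): print(n,loc(S(*p),tcp,74.2))
for n,p in dict(tn=(158,352,.052),tf=(272,238,.052),crf=(522,236,.1),crn=(432,348,.1)).items(): print("truck",n,loc(S(*p),ms,74.2))
v=S(408,257,.134)-S(145,192,.134); print(np.degrees(np.arctan2(v[1],v[0])))
v=S(540,490,.04)-S(158,372,.04); print("truck yaw",np.degrees(np.arctan2(v[1],v[0])))
```

```text
fbn [ 56.7 -28. ]
tbn [-60.7 -28.5]
fbf [56.9 34.6]
ftn [ 61.5 -31. ]
ftf [59.5 31.7]
ttn [-61.4 -26.2]
truck tn [-76.1 -36.7]
truck tf [-72.8  43. ]
truck crf [66.6 31.8]
truck crn [ 66.9 -38.9]
74.45725572424134
truck yaw 72.39920133522737
```

Run:
```python
from h import *
import pickle
x,y=.4182,-.2537
env.move_ptp(*tool(x,y,.10,73.2)); env.wait(.2); st()
for z in(.085,.076,.073,.0716):
    env.movel([x,y,z],feed=.04); st()
env.wait(.2); st()
```

```text
t23.9 [ 0.4189 -0.2539  0.1016] gap0.741 F [ 0.7 -0.2 -2.4]
 t24.5 [ 0.4181 -0.2537  0.0849] gap0.739 F [ 0.6 -0.3 -1.1]
 t24.9 [ 0.4181 -0.2536  0.0758] gap0.743 F [ 0.5 -0.2 -1.4]
 t25.1 [ 0.4182 -0.2537  0.0729] gap0.740 F [ 0.3 -0.6 -1.7]
 t25.4 [ 0.4183 -0.2538  0.0719] gap0.739 F [ 0.  -0.3  5.6]
 t25.6 [ 0.4183 -0.2538  0.0719] gap0.742 F [-1.2 -0.1  5.1]
```

Contact came at the expected deck height. Next I release, withdraw and check.

Run:
```python
from h import *
env.command_gripper(1.0); env.movel([.4183,-.2538,.18],feed=.12)
env.move_ptp(*tool(.45,.22,.3,90)); st()
s=snap("scene")["pixels"];t=snap("top")["pixels"]
a=cv2.resize(s[120:280,40:240,::-1],(500,400),interpolation=cv2.INTER_CUBIC)
b=cv2.resize(t[120:300,360:495,::-1],(300,400),interpolation=cv2.INTER_CUBIC)
c=t[60:260,150:450,::-1]; d=s[130:330,180:480,::-1]
cv2.imwrite("pics/end.png",np.vstack([np.hstack([a,b]),np.hstack([c,d,np.zeros((200,200,3),np.uint8)])]))
```

```text
t28.7 [0.4503 0.219  0.2998] gap0.999 F [0.3 0.1 0.5]
```

View pics/end.png

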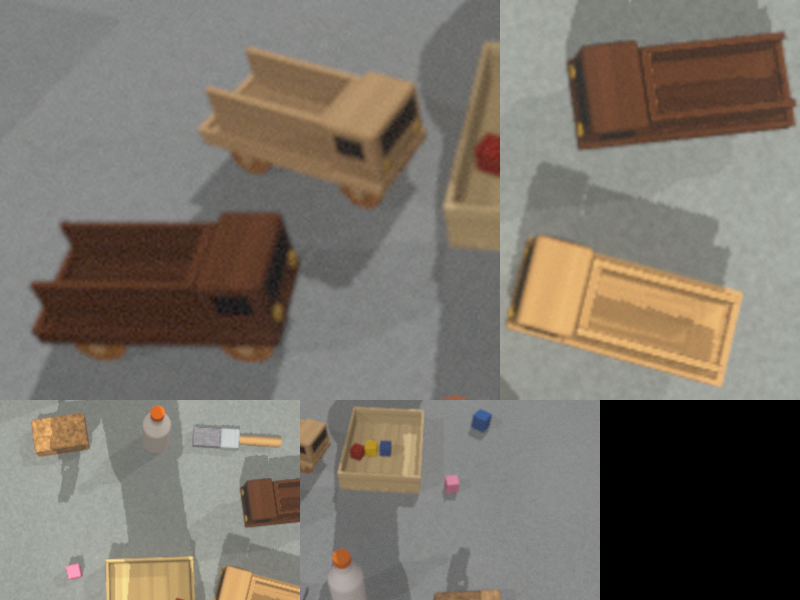

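The picture shows both bodies level between the rails with front walls to the cabs (maple at 310,115, walnut at 150,280). The three offcuts are in the tray (358–386, 450), and the bottle, block and brush look untouched.

```bash
python3 -c "
from h import *
print(env.sign_off(), env.current_time())"
```

```text
the job is handed in; nothing more can be done
the job is handed in; nothing more can be done
```

The job is done and handed in. The clock read about 29 s of the 64 s allowed at my last reading, just before sign-off.

- **Offcuts:** I tipped the walnut body 66° tail-down over the tray. The last picture shows red, yellow and blue all lying in it. I left the larger blue block and the pink one alone.
- **Bodies:** Each body was lowered at 30–40 mm/s onto the truck of its own wood. Both touched at the expected deck height, with the tool centre at 0.072 m and a contact force of about 5–8 N. The last picture shows both level between the rails, front walls to the cabs.
- **Bystanders:** The glue bottle, sanding block and brush look unmoved. I judged that by eye and did not measure it.

Some checks disagreed along the way:

- **Maple truck position:** My first position was about 0.1 m out because I misread a picture offset. A second view showed this, and I corrected it before placing.
- **Maple truck angle:** The estimates spread from 71.5° to 74.4°. I used 73.2°, within the play between the rails.
- **Walnut body grip:** It sat about 3.5 mm off centre in the jaws. I corrected for that when placing it.

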